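# Free the seized knob of a swing clamp and take out the test piece

## Task

The swing clamp on the bench has seized: its knob moves only a few degrees before it meets the lock tongue that is stuck under it. Rock the knob gently back and forth from one end of that play to the other, feeling for the ends and never forcing it against the tongue, until the tongue springs out and the knob breaks free; then turn it about a quarter turn counter-clockwise, so that the strap is well clear of the round steel test piece, and stand the piece upright in the aluminium tray. Leave the other things on the bench where they are.

Things in the scene. Friction and masses are not known exactly. Their poses are not given: they have to be found in the camera images.
- clamp: the swing clamp, bolted down; origin at the centre of the underside of its steel plate, 92 (x) x 192 (y) x 8 mm, z up. At its +y end a grey round pivot housing, 80 mm wide, 57 mm high, its vertical axis at y = +52.5 mm; at y = -52.5 mm a round nest, 30 mm wide and 4 mm deep, with the test piece
- knob_grip (a point): middle of the knob's cross bar, on the pivot axis, 87 mm above the bench; turns with the knob. The black bar is 64 mm long (this point's y), 12 mm thick (its x), 20 mm tall (10 mm above and below). Under it a 12 mm high spindle, 11 mm thick (20 mm at its foot), then the strap, top 65 mm above the bench
- knob (a joint): angle of knob and strap, rad, growing counter-clockwise from above; near 0 at the start, strap over the piece; end stops -0.5 and 1.45. With the tongue in it has 0.02 to 0.1 of play either way, different on the two sides and growing by 0.1 as the tongue works out. In the play it takes up to 0.2 N m; past it the torque climbs about 8 N m per rad. Stays where left
- tongue (a joint): travel, m, of the lock tongue: brass, 6 mm wide, in a steel guide on the housing's -x side (clamp axes), 37 mm above the bench. 0 to 0.0015 at the start (nearly flush). While the knob drags over it, either way, its spring creeps it out, 0.5 to 2 mm a stroke across the play; pushing on it does nothing. At 0.008 it lets go and springs out to 0.0125
- tongue_root: inner end of the lock tongue, hidden in the housing, about 20 mm from the pivot axis, where the knob presses on it at the ends of its play. It bends if the knob presses with more than 35 N, that is with about 0.8 N m on the knob; 0.5 N m is safe
- strap_tip (a point): the strap over the test piece, 105 mm from the pivot axis, 62 mm above the bench; turns with the knob. The strap is dark steel, 22 mm wide, 6 mm thick, 117 mm long from the pivot
- piece_mid (a point): the middle (half-way up) of the round steel test piece: 28 mm in diameter, 54 mm tall, 0.2 kg, upright, z up. At the start it stands in the clamp's nest, 4 mm deep, this point 31 mm above the bench and 23 mm above the plate, its top 1 mm below the strap
- tray_mid (a point): the centre of the inner floor of an open aluminium tray, 4 mm above the bench; outside 110 (x) x 150 (y) x 24 mm high, walls 4 mm thick
- oil_bottle: bystander: small brown bottle with a black cap, 28 mm wide, 62 mm tall; origin under its foot
- wipes_box: bystander: small white and blue box, 86 x 51 x 62 mm; origin under its foot
- folding_lens: bystander: folding hand lens, 34 x 49 x 13 mm; origin under it
- black_marker: bystander: black marker lying down, 15 x 137 x 15 mm; origin under it

How it is judged (in metres and radians):
On the way, in this order (a step that is already met when the one before it is completed fails the run):
1. the lock tongue is worked out of the knob (value of joint tongue above 0.01 m), for 0.1 s.
2. the strap is swung well clear of the test piece (value of joint knob above 0.8 rad), for 0.2 s.
At the end, for the whole second after the job is handed in: the test piece stands upright (within 0.1 rad) and at rest on the floor of the tray, and the strap is still swung clear (knob above 0.7 rad) (x of piece_mid in the frame of tray_mid between -0.039 and 0.039 m and y of piece_mid in the frame of tray_mid between -0.059 and 0.059 m and z of piece_mid in the frame of tray_mid below 0.031 m and angle between piece_mid's own z axis and vertical below 0.1 rad and linear speed of piece below 0.02 m/s and value of joint knob above 0.7 rad); the robot touches nothing.
It fails at once if the lock tongue is bent: the knob is forced against it with more than 35 N (contact force between anything else and tongue_root above 35 N).
It fails at once if a bystander is moved by more than 3 cm (distance of any of oil_bottle, wipes_box, folding_lens, black_marker from where it was at the start of the episode above 0.03 m).
It also fails if it takes over 67 s, if anything falls off the work surface, if the arm or the gripper's body presses on something with over 40 N, if the wrist force passes 120 N, or if a joint passes its speed limit or range.

## Robot

A 6-joint arm with a two-finger parallel gripper is mounted at the origin on a cart in front of the work surface, level with it; the furniture and walls round the work are solid. World frame = base frame: x ahead of the robot, y to its left, z up, the work surface at z = 0. Lengths are in mm, angles in rad, forces in N, time in s.
With the tool pointing down it reaches from about 350 to 775 mm from the base axis. Payload 7.3 kg.
Tool frame: the origin (TCP) lies on the front face of the gripper's body, between the roots of the fingers; the fingertips stand 66 mm ahead of it and the grasp point (between the pads) lies 47 mm ahead of it (bot.tip_extent is the distance from the TCP to the fingertips, in mm); z points along the fingers, y is the line along which they close (so a half turn about z gives the same grasp; the last joint's range is limited). The gripper opens to 92 mm and grips with 3 to 60 N. Pads are 19 mm wide; open, the fingers measure 130 mm over their backs; the gripper's body (75 mm by 190 mm) begins 47 mm behind the grasp point.
Start: joints at [1.181, 0.342, 1.524, -0, 1.275, -0.146], TCP at [126.712, 509.492, 292.241] pointing down, gripper open.
Joint ranges: [-2.53, 2.53], [-0.77, 2.02], [0.04, 2.7], [-1, 4.14], [0.28, 2.66], [-3.11, 3.11]. Speed limits (rad/s): [2.57, 2.57, 3.14, 3.14, 3.14, 3.14].

## Interface

Orientations are given as [roll, pitch, yaw] about the fixed x, y, z axes, in that order (R = Rz(yaw) Ry(pitch) Rx(roll)).
In Python, from plant import readout, viewer, order, bot gives the robot as it stands.
- The arm moves only by the shell command python3 -m creep 'ROWS'. ROWS is text: rows parted by semicolons, each of 7 numbers parted by spaces: the shift along the world's x, y, z in m, then the turn, a rotation vector about the world's x, y, z in rad, then the opening in per cent of the stroke, from 0 (shut) to 100 (fully open). A call has 1 to 8 rows; each row shifts and turns the commanded pose from where the row before left it; what a row does not reach is not made up. A row lasts 1/12 s, in which the tool goes at most 41.7 mm and 7.16 degrees, less where a joint would pass 70% of its speed; a pose out of reach is approached as far as the arm can. A call is refused whole if a number of a shift passes 0.0417 or a number of a turn 0.125, either way. A call with a gripper value outside its range is refused whole. The fingers move at their own pace and stop on an object; the grip force is fixed at half the most. Time passes only in rows, so rows that do not move let the fingers close. It gives the time, the measured TCP pose, the force, the opening and the grip force at its end, in the units of the state.
- readout.get_obs(): the state, without advancing time (a new reading comes with each control period).
- viewer.capture(name): name is "scene" or "top"; returns the picture (420x560x3 uint8, red, green, blue); there is no depth.
- viewer.camera_info(name): a dict with "fx", "fy", "cx", "cy" (pixels), "D" ([k1, k2, p1, p2, k3] as OpenCV has them; the pictures are not rectified), "origin" and "rotation" of the camera in the world. Camera axes: x right, y up, looking along -z (the intrinsics and any distortion apply to the point x, -y, -z); pixel columns grow to the right and rows downward; lengths in mm; the calibration is good to about 2 mm. A picture is of the moment at which its call begins. camera_info takes no time and is no camera call.
- order.close_job(): hands the job in; it is judged then, once.
The state is a dict: "time": time; "joint_positions": joint angles; "dq": joint speeds; "tau": joint torques, N m; "tool_pos": TCP position; "tcp_rot": TCP orientation; "contact_force": force on the tool from outside, world axes, zero at the start; "moment": the same for the moment, N m; "grip_width": finger opening in mm; "finger_force": force on a finger pad.
Only numpy, scipy, OpenCV 4.12 (cv2) and the standard library are available. Lean on these libraries where they do the work, as an engineer would, in place of code of your own. Each camera call takes 0.05 s, during which the arm holds its last target. There are 200 camera calls.

## Working session

There is one attempt and no reset: what is moved stays moved. The work goes in short steps, Python scripts to look and compute and a shell command to move; the robot and the scene stay as the last step left them, time stands still between calls to the robot, and variables do not carry over. Pictures are saved under pics/ and viewed, at most 10 in all, crops included, and the job is handed in when it is done.

```bash
ls; mkdir -p pics; python3 - <<'E'
from plant import readout, viewer
import cv2, numpy as np
for n in("scene","top"):
    im=viewer.capture(n); np.save(f"pics/{n}0.npy",im); cv2.imwrite(f"pics/{n}0.png",im[:,:,::-1]); print(n,viewer.camera_info(n))
print(readout.get_obs())
E
```

```text
pics
scene {'fx': 489.3916006397072, 'fy': 489.3916006397072, 'cx': 277.2028751750526, 'cy': 206.84920905739048, 'D': array([-0.07950931,  0.        ,  0.        ,  0.        ,  0.        ]), 'origin': array([ 228.3621488 , -789.22312896,  560.38190873]), 'rotation': array([ 1.00327333, -0.01061753, -0.49934304])}
top {'fx': 442.329117351659, 'fy': 442.329117351659, 'cx': 287.39857487443305, 'cy': 212.5253754708527, 'D': array([-0.13590237,  0.        ,  0.        ,  0.        ,  0.        ]), 'origin': array([ 437.37400618, -137.40257915, 1048.83132903]), 'rotation': array([ 0.14648242,  0.00463013, -1.59383391])}
{'time': 0.1, 'joint_positions': array([ 1.18098115e+00,  3.42688607e-01,  1.52489603e+00,  1.60966958e-05,
        1.27538358e+00, -1.45998671e-01]), 'dq': array([-0.0010808 , -0.00183586, -0.00413431, -0.00081454,  0.00075119,
       -0.00033135]), 'tau': array([ 2.37409833e-03, -4.32008207e+01, -2.44690830e+01,  7.20658922e-02,
        5.25405875e-02, -6.58372505e-05]), 'tool_pos': array([126.61457264, 509.23909502, 291.6048188 ]), 'tcp_rot': array([-3.14023396e+00, -2.15347014e-04,  2.89777130e+00]), 'contact_force': array([-0.41086509,  0.3554193 ,  0.26188001]), 'moment': array([ 0.05541629,  0.02069712, -0.00512966]), 'finger_force': 0.0, 'grip_width': 91.86409452365149}
```

View pics/scene0.png

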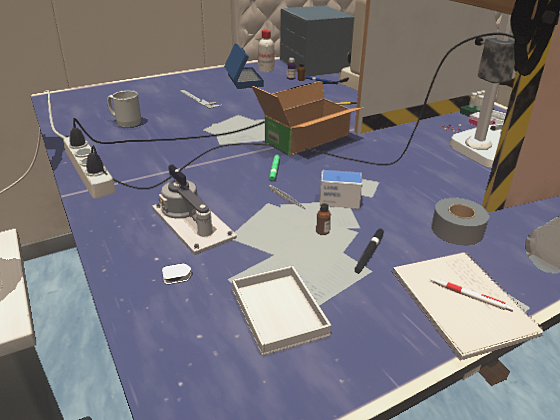

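View pics/top0.png

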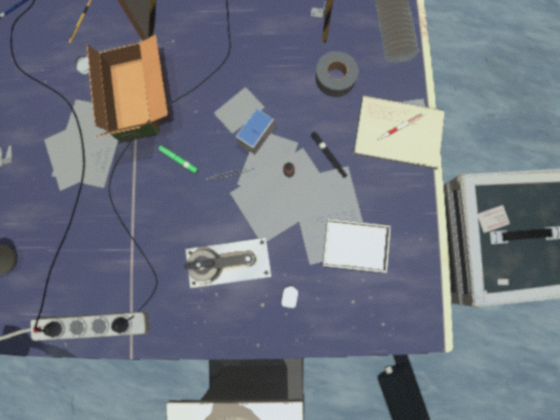

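The scene view shows the clamp near (195,210), the tray at (280,308) and the piece under the strap at (205,222). The top view shows the clamp plate at (228,262) with the knob at (203,264), the tray at (356,246), lens (290,297), bottle (289,170), box (255,130) and marker (328,154).

```bash
cat > h.py <<'E'
import numpy as np, cv2
from scipy.spatial.transform import Rotation as R
from plant import viewer
def ray(n,uv):
    c=viewer.camera_info(n);K=np.array([[c['fx'],0,c['cx']],[0,c['fy'],c['cy']],[0,0,1.]])
    p=cv2.undistortPoints(np.array(uv,float).reshape(-1,1,2),K,c['D']).reshape(-1,2)
    d=np.c_[p[:,0],-p[:,1],-np.ones(len(p))]
    return c['origin'],R.from_euler('xyz',c['rotation']).apply(d)
def plane(n,uv,z):
    o,d=ray(n,uv); return o+d*((z-o[2])/d[:,2])[:,None]
def proj(n,P):
    c=viewer.camera_info(n);K=np.array([[c['fx'],0,c['cx']],[0,c['fy'],c['cy']],[0,0,1.]])
    q=R.from_euler('xyz',c['rotation']).inv().apply(np.atleast_2d(P)-c['origin'])*[1,-1,-1]
    return cv2.projectPoints(q,np.zeros(3),np.zeros(3),K,c['D'])[0].reshape(-1,2)
E
python3 - <<'E'
from h import *
im=cv2.imread('pics/top0.png');sc=cv2.imread('pics/scene0.png')
a=cv2.resize(im[225:300,175:400],None,fx=3.5,fy=3.5,interpolation=cv2.INTER_CUBIC)
b=cv2.resize(sc[155:255,140:250],None,fx=5,fy=3.2,interpolation=cv2.INTER_CUBIC)
o=np.zeros((a.shape[0]+b.shape[0],max(a.shape[1],b.shape[1]),3),np.uint8)
o[:a.shape[0],:a.shape[1]]=a;o[a.shape[0]:,:b.shape[1]]=b
cv2.imwrite('pics/crop1.png',o);print(a.shape,b.shape)
hsv=cv2.cvtColor(im,cv2.COLOR_BGR2HSV)
for nm,(x0,y0,x1,y1),z in(("clamp",(178,232,278,292),8),("tray",(315,215,398,276),24)):
    m=((hsv[...,1]<70)&(hsv[...,2]>125)).astype(np.uint8);k=np.zeros_like(m);k[y0:y1,x0:x1]=m[y0:y1,x0:x1]
    cs,_=cv2.findContours(k,cv2.RETR_EXTERNAL,cv2.CHAIN_APPROX_NONE)
    h=max(cs,key=cv2.contourArea)[:,0]
    W=plane("top",h,z)[:,:2].astype(np.float32)
    print(nm,cv2.minAreaRect(W),cv2.boxPoints(cv2.minAreaRect(W)).tolist())
E
```

```text
(262, 788, 3) (320, 550, 3)
clamp ((478.17266845703125, 1.2601776123046875), (220.72406005859375, 138.96768188476562), 88.83560943603516) [[406.46051025390625, -107.66707611083984], [545.3994750976562, -110.49105072021484], [549.8848266601562, 110.18743133544922], [410.94586181640625, 113.01140594482422]]
tray ((509.1020812988281, -294.5157775878906), (192.35581970214844, 139.97021484375), 88.2896957397461) [[436.2776184082031, -388.56207275390625], [576.1854858398438, -392.7396240234375], [581.926513671875, -200.469482421875], [442.0186767578125, -196.29193115234375]]
```

View pics/crop1.png

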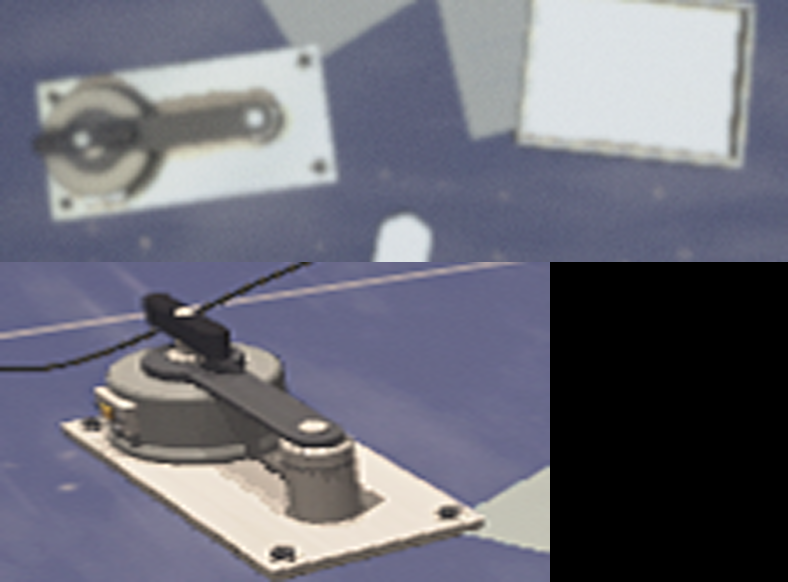

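The crop shows plate corners at (37,83), (320,44), (337,182), (53,218), bar ends at (33,142) and (135,130), and the strap's tip screw at (256,118). Tray corners are at (517,145), (745,165), (752,5). The brass tongue sits on the −x side.

```bash
python3 - <<'E'
from h import *
f=lambda L:np.array(L)/3.5+[175,225]-0.36
g=lambda L:np.array(L)/[5,3.2]+[140,155-262/3.2]-[.4,.35]
P=plane("top",f([(37,83),(320,44),(337,182),(53,218)]),8);print("plate",P.round(1),P.mean(0).round(1))
yv=(P[0]+P[3]-P[1]-P[2]);xv=P[0]+P[1]-P[2]-P[3];print(np.linalg.norm(yv)/2,np.linalg.norm(xv)/2,'yaw',np.arctan2(-yv[0],yv[1]),np.arctan2(xv[1],xv[0]))
c=P.mean(0);yaw=(np.arctan2(-yv[0],yv[1])*2+np.arctan2(xv[1],xv[0]))/3
u=np.array([-np.sin(yaw),np.cos(yaw)]);print("pivot",c[:2]+52.5*u,"piece",c[:2]-52.5*u)
B=plane("top",f([(33,142),(135,130)]),97);print("bar",B.round(1),B.mean(0),np.arctan2(-(B[0]-B[1])[0],(B[0]-B[1])[1]))
print("strap screw",plane("top",f([(256,118)]),66)); print("knob screw",plane("top",f([(82,140)]),97))
print("scene: strapscrew",plane("scene",g([(315,427)]),66),"knob screw",plane("scene",g([(186,314)]),98),"bar",plane("scene",g([(163,294),(212,330)]),97))
P=plane("scene",g([(62,428),(483,520),(275,573)]),8);print("plate scene",P.round(1))
T=plane("top",f([(517,145),(745,165),(752,5),(530,-15)]),24);print("tray",T.round(1),T.mean(0))
S=plane("scene",[(232,286),(294,266),(329,325),(264,348)],24);print("tray sc",S.round(1),S.mean(0))
print("bystanders bottle",plane("top",[(289,170)],62),"lens",plane("top",[(290,297)],13))
E
```

```text
plate [[510.9 108.2   8. ]
 [533.3 -84.4   8. ]
 [440.6 -94.2   8. ]
 [419.9  97.1   8. ]] [476.2   6.7   8. ]
193.13569840325113 92.4306820501003 yaw 0.11173553649947392 0.11333669300333286
pivot [470.27711628  58.84965354] piece [482.0406397  -45.48931097]
bar [[468.2  89.6  97. ]
 [474.5  26.   97. ]] [471.31064181  57.76153648  97.        ] 0.0988985906099109
strap screw [[481.77776966 -45.9533077   66.        ]]
knob screw [[468.89486728  58.9283303   97.        ]]
scene: strapscrew [[481.09518497 -43.76065974  66.        ]] knob screw [[466.95477618  54.40857004  98.        ]] bar [[467.84676116  86.30708173  97.        ]
 [469.81497875  31.77020933  97.        ]]
plate scene [[415.9  92.    8. ]
 [529.9 -84.    8. ]
 [440.7 -95.7   8. ]]
tray [[ 461.9 -213.9   24. ]
 [ 444.5 -364.7   24. ]
 [ 550.9 -374.9   24. ]
 [ 568.  -226.1   24. ]] [ 506.31397763 -294.89103753   24.        ]
tray sc [[ 456.3 -229.5   24. ]
 [ 571.4 -232.5   24. ]
 [ 548.  -376.    24. ]
 [ 442.5 -369.6   24. ]] [ 504.56420767 -301.88601971   24.        ]
bystanders bottle [[ 681.38429158 -142.12365703   62.        ]] lens [[ 392.6344947  -137.59438474   13.        ]]
```

```bash
python3 -m creep '0.0215 -0.028 0 0 0 -0.076 100;0.0215 -0.028 0 0 0 -0.076 100;0.0215 -0.028 0 0 0 -0.076 100;0.0215 -0.028 0 0 0 -0.076 100;0.0215 -0.028 0 0 0 -0.076 100;0.0215 -0.028 0 0 0 -0.076 100;0.0215 -0.028 0 0 0 -0.076 100;0.0215 -0.028 0 0 0 -0.076 100'
python3 -m creep '0.0215 -0.028 0 0 0 -0.076 100;0.0215 -0.028 0 0 0 -0.076 100;0.0215 -0.028 0 0 0 -0.076 100;0.0215 -0.028 0 0 0 -0.076 100;0.0215 -0.028 0 0 0 -0.076 100;0.0215 -0.028 0 0 0 -0.076 100;0.0215 -0.028 0 0 0 -0.076 100;0.0215 -0.028 0 0 0 -0.076 100'
python3 -m creep '0 0 -0.03 0 0 0 60;0 0 -0.03 0 0 0 60;0 0 -0.025 0 0 0 50;0 0 0 0 0 0 50;0 0 0 0 0 0 50'
```

```text
time: 0.77
tool_pos: [299.2, 283.9, 292.1]
tcp_rot: [-3.141, -0.0, 2.286]
contact_force: [1.1, 0.9, -0.3]
grip_width: 91.6
finger_force: 0.0
time: 1.43
tool_pos: [471.3, 59.8, 292.0]
tcp_rot: [-3.141, -0.0, 1.678]
contact_force: [1.1, 1.0, -0.1]
grip_width: 91.8
finger_force: 0.0
time: 1.85
tool_pos: [470.2, 61.5, 206.6]
tcp_rot: [-3.139, -0.0, 1.682]
contact_force: [-0.0, 0.6, 0.5]
grip_width: 62.7
finger_force: 0.0
```

```bash
cat > s.py <<'E'
from plant import readout
o=readout.get_obs();print("  F",o['contact_force'].round(1),"M",o['moment'].round(3),"pos",o['tool_pos'].round(1),"yaw",round(o['tcp_rot'][2],4),"w",round(o['grip_width'],1),"t",round(o['time'],2))
E
python3 -m creep '0 -0.001 -0.025 0 0 0 50;0 -0.001 -0.025 0 0 0 50;0 0 -0.018 0 0 0 50;0 0 0 0 0 0 50;0 0 0 0 0 0 50' >/dev/null; python3 s.py
python3 -m creep '0 0 0 0 0 0 35;0 0 0 0 0 0 25;0 0 0 0 0 0 20;0 0 0 0 0 0 20' >/dev/null; python3 s.py
python3 -c "
from h import *
for n in('top','scene'):
    im=viewer.capture(n);np.save('pics/'+n+'1.npy',im)
    cv2.imwrite('pics/'+n+'1.png',cv2.resize(im[(225 if n=='top' else 120):,:][:130,140:340,::-1],None,fx=4,fy=4))
"
```

```text
F [ 1.   0.4 -0. ] M [-0.106  0.003 -0.   ] pos [471.4  59.7 140.4] yaw 1.6822 w 46.2 t 2.27
  F [-0.2  0.5 -0.5] M [-0.097  0.032 -0.009] pos [471.2  59.5 140.2] yaw 1.6819 w 23.9 t 2.6
```

View pics/scene1.png

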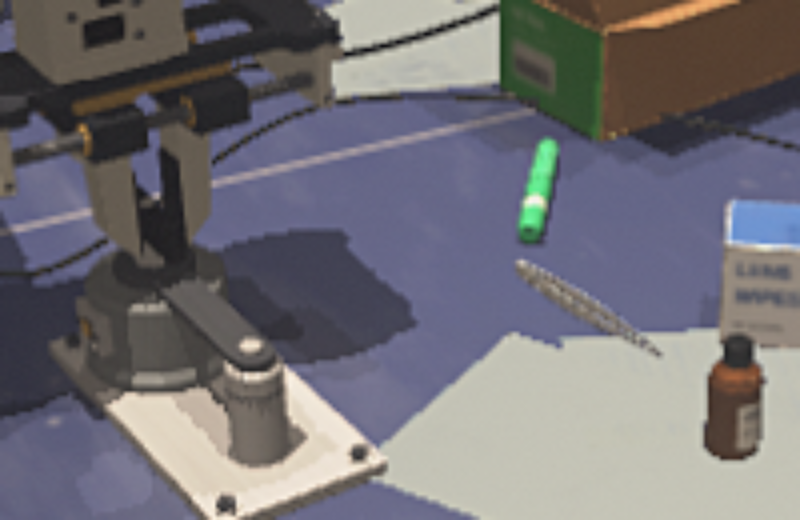

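The fingers straddle the bar around (165,210) with clear room on both sides, so I'll close.

```bash
python3 -m creep '0 0 -0.003 0 0 0 15;0 0 0 0 0 0 10;0 0 0 0 0 0 5;0 0 0 0 0 0 5;0 0 0 0 0 0 5;0 0 0 0 0 0 5' |tail -1; python3 s.py
```

```text
finger_force: 30.0
  F [-4.6 -1.7  2.2] M [-0.407  0.904  0.046] pos [469.4  59.4 135.8] yaw 1.682 w 11.7 t 3.2
```

```bash
python3 -m creep '-0.0015 -0.0003 0 0 0 0 5;0 0 0 0 0 0 5' >/dev/null; python3 s.py
python3 -m creep '0 0 0 0 0 0.015 5;0 0 0 0 0 0 5' >/dev/null; python3 s.py
python3 -m creep '0 0 0 0 0 0.015 5;0 0 0 0 0 0 5' >/dev/null; python3 s.py
```

```text
F [ 1.   1.2 -5.2] M [0.103 0.043 0.102] pos [469.2  59.3 135.8] yaw 1.6817 w 11.9 t 3.37
  F [ 1.4  2.3 -7. ] M [ 0.129 -0.053 -0.015] pos [469.2  59.4 135.9] yaw 1.6976 w 11.8 t 3.53
  F [ 1.7  2.5 -9.3] M [ 0.307 -0.212 -0.043] pos [469.2  59.3 135.9] yaw 1.7128 w 11.6 t 3.7
```

```bash
for i in 1; do python3 -m creep '0 0 -0.0005 0 0 0.015 5;0 0 0 0 0 0 5' >/dev/null; python3 s.py
python3 -m creep '0 0 0 0 0 0.015 5;0 0 0 0 0 0 5' >/dev/null; python3 s.py; done
```

```text
F [ 0.8  3.2 -4.3] M [ 0.344  0.068 -0.057] pos [469.2  59.3 135.8] yaw 1.7279 w 12.0 t 3.87
  F [ 0.   3.6 -3.9] M [ 0.369  0.073 -0.042] pos [469.2  59.3 135.8] yaw 1.743 w 11.7 t 4.03
```

```bash
python3 -m creep '0 0 0 0 0 0.015 5;0 0 0 0 0 0 5' >/dev/null; python3 s.py
python3 -m creep '0 0 0 0 0 0.015 5;0 0 0 0 0 0 5' >/dev/null; python3 s.py
```

```text
F [ 0.2  3.3 -3.1] M [ 0.559  0.06  -0.131] pos [469.2  59.3 135.8] yaw 1.7578 w 12.0 t 4.2
  F [ 0.2  4.9 -2.5] M [ 0.607  0.092 -0.121] pos [469.2  59.3 135.8] yaw 1.7727 w 11.9 t 4.37
```

```bash
python3 -m creep '0 0 0 0 0 0.015 5;0 0 0 0 0 0 5' >/dev/null; python3 s.py
```

```text
F [-0.4  5.2 -2.2] M [ 0.681  0.148 -0.166] pos [469.2  59.3 135.8] yaw 1.7877 w 11.9 t 4.53
```

```bash
python3 -m creep '0 0 0 0 0 0.01 5;0 0 0 0 0 0 5' >/dev/null; python3 s.py
```

```text
F [ 0.1  5.2 -2.6] M [ 0.68   0.176 -0.263] pos [469.2  59.3 135.8] yaw 1.7971 w 11.9 t 4.7
```

```bash
python3 -m creep '0 0 0 0 0 -0.03 5;0 0 0 0 0 -0.03 5;0 0 0 0 0 -0.03 5;0 0 0 0 0 -0.02 5;0 0 0 0 0 0 5' >/dev/null; python3 s.py
python3 -m creep '0 0 0 0 0 -0.015 5;0 0 0 0 0 0 5' >/dev/null; python3 s.py
```

```text
F [-0.7  5.4 -2.5] M [ 0.697  0.226 -0.001] pos [469.2  59.3 135.8] yaw 1.6864 w 11.4 t 5.12
  F [-0.8  5.  -1.2] M [0.701 0.167 0.076] pos [469.2  59.3 135.8] yaw 1.6714 w 11.8 t 5.28
```

```bash
python3 -m creep '0 0 0 0 0 -0.015 5;0 0 0 0 0 0 5' >/dev/null; python3 s.py
```

```text
F [-0.8  4.9 -0.4] M [0.74  0.211 0.089] pos [469.2  59.3 135.8] yaw 1.6562 w 11.8 t 5.45
```

```bash
python3 -m creep '0 0 0 0 0 -0.015 5;0 0 0 0 0 0 5' >/dev/null; python3 s.py
```

```text
F [ 0.5  5.  -1.4] M [ 0.759  0.162 -0.006] pos [469.2  59.3 135.8] yaw 1.6412 w 11.5 t 5.62
```

```bash
python3 -m creep '0 0.0003 0 0 0 -0.015 5;0 0 0 0 0 0 5' >/dev/null; python3 s.py; python3 -m creep '0 0 0 0 0 -0.012 5;0 0 0 0 0 0 5' >/dev/null; python3 s.py
```

```text
F [ 0.1  3.4 -1.5] M [0.386 0.217 0.049] pos [469.2  59.3 135.8] yaw 1.626 w 12.0 t 5.78
  F [-0.9  1.4 -0.4] M [0.232 0.268 0.053] pos [469.2  59.3 135.8] yaw 1.6141 w 11.9 t 5.95
```

```bash
python3 -m creep '0 0 0 0 0 -0.015 5;0 0 0 0 0 0 5' >/dev/null; python3 s.py
```

```text
F [-1.3  2.   0.2] M [0.16  0.303 0.114] pos [469.2  59.3 135.8] yaw 1.5989 w 11.7 t 6.12
```

```bash
python3 -m creep '0 0 0 0 0 -0.012 5;0 0 0 0 0 0 5' >/dev/null; python3 s.py
```

```text
F [-2.3  0.9  0.6] M [0.055 0.374 0.125] pos [469.2  59.3 135.8] yaw 1.5871 w 11.6 t 6.28
```

```bash
python3 -m creep '0 0 0 0 0 -0.012 5;0 0 0 0 0 0 5' >/dev/null; python3 s.py
```

```text
F [-2.1  1.1  0.9] M [-0.075  0.392  0.239] pos [469.2  59.3 135.8] yaw 1.5752 w 11.7 t 6.45
```

```bash
python3 -m creep '0 0 0 0 0 -0.012 5;0 0 0 0 0 0 5' >/dev/null; python3 s.py
```

```text
F [-1.7 -0.4  0.8] M [-0.158  0.436  0.278] pos [469.2  59.3 135.8] yaw 1.5631 w 11.8 t 6.62
```

```bash
python3 -c "
from h import *
im=viewer.capture('scene')
cv2.imwrite('pics/scene2.png',cv2.resize(im[170:260,140:250,::-1],None,fx=6,fy=6,interpolation=cv2.INTER_CUBIC))
"
```

```text
(no output)
```

View pics/scene2.png

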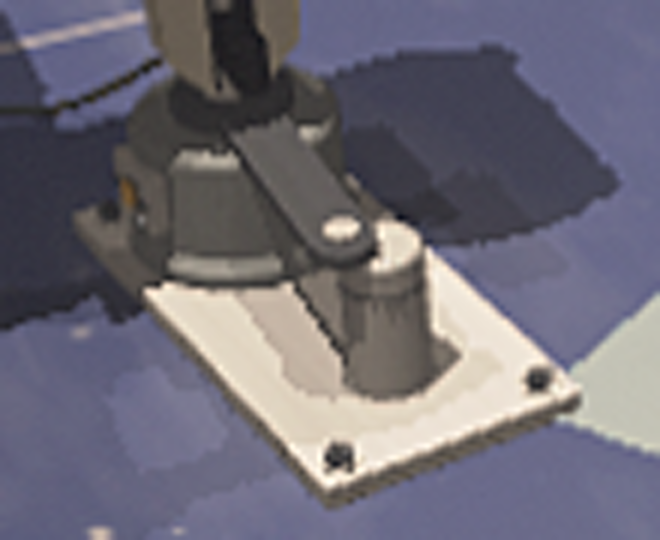

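The strap tip, seen at (342,228), has swung clockwise with the knob, so the grip holds. The ends of the play are at about yaw 1.57 and 1.795. I'll rock between them.

```bash
python3 -m creep '0 0 0 0 0 0.04 5;0 0 0 0 0 0.04 5;0 0 0 0 0 0.04 5;0 0 0 0 0 0.04 5;0 0 0 0 0 0.04 5;0 0 0 0 0 0.03 5;0 0 0 0 0 0 5' >/dev/null; python3 s.py;  python3 -m creep '0 0 0 0 0 0.01 5;0 0 0 0 0 0 5' >/dev/null; python3 s.py
```

```text
F [-1.5 -0.2  2.1] M [-0.216  0.393 -0.098] pos [469.2  59.4 135.8] yaw 1.7939 w 11.8 t 7.25
  F [-2.1 -1.2  2.8] M [-0.251  0.405 -0.22 ] pos [469.2  59.4 135.8] yaw 1.8032 w 12.0 t 7.42
```

```bash
python3 -m creep '0 0 0 0 0 0.012 5;0 0 0 0 0 0 5' >/dev/null; python3 s.py
```

```text
F [-2.7 -1.7  1.5] M [-0.232  0.482 -0.166] pos [469.2  59.4 135.8] yaw 1.816 w 11.8 t 7.58
```

```bash
python3 -m creep '0 0 0 0 0 0.012 5;0 0 0 0 0 0 5' >/dev/null; python3 s.py
```

```text
F [-1.7 -1.1  2.4] M [-0.276  0.403 -0.337] pos [469.2  59.5 135.8] yaw 1.8282 w 11.7 t 7.75
```

```bash
python3 -m creep '0 0 0 0 0 -0.04 5;0 0 0 0 0 -0.04 5;0 0 0 0 0 -0.04 5;0 0 0 0 0 -0.04 5;0 0 0 0 0 -0.04 5;0 0 0 0 0 -0.04 5;0 0 0 0 0 -0.025 5;0 0 0 0 0 0 5' >/dev/null; python3 s.py
```

```text
F [-2.5 -1.3  3.2] M [-0.327  0.535 -0.012] pos [469.2  59.4 135.8] yaw 1.5627 w 11.7 t 8.42
```

```bash
python3 -m creep '0 0 0 0 0 -0.01 5;0 0 0 0 0 0 5' >/dev/null; python3 s.py
```

```text
F [-1.7 -2.   2.9] M [-0.468  0.609  0.167] pos [469.2  59.4 135.8] yaw 1.5534 w 11.5 t 8.58
```

```bash
python3 -m creep '0 0 0 0 0 -0.012 5;0 0 0 0 0 0 5' >/dev/null; python3 s.py
```

```text
F [-2.2 -3.3  3.3] M [-0.501  0.528  0.289] pos [469.2  59.4 135.8] yaw 1.5408 w 11.6 t 8.75
```

```bash
python3 -m creep '0 0 0 0 0 0.045 5;0 0 0 0 0 0.045 5;0 0 0 0 0 0.045 5;0 0 0 0 0 0.045 5;0 0 0 0 0 0.045 5;0 0 0 0 0 0.045 5;0 0 0 0 0 0.01 5;0 0 0 0 0 0 5' >/dev/null; python3 s.py
```

```text
F [-3.  -2.4  3.4] M [-0.526  0.561 -0.031] pos [469.2  59.4 135.8] yaw 1.82 w 11.9 t 9.42
```

```bash
python3 -m creep '0 0 0 0 0 0.012 5;0 0 0 0 0 0 5' >/dev/null; python3 s.py
```

```text
F [-2.6 -2.4  4.4] M [-0.572  0.505 -0.188] pos [469.2  59.4 135.8] yaw 1.8325 w 11.6 t 9.58
```

```bash
python3 -m creep '0 0 0 0 0 0.012 5;0 0 0 0 0 0 5' >/dev/null; python3 s.py
```

```text
F [-3.2 -3.1  4.3] M [-0.526  0.535 -0.332] pos [469.2  59.5 135.8] yaw 1.8449 w 11.7 t 9.75
```

```bash
python3 -m creep '0 0 0 0 0 -0.045 5;0 0 0 0 0 -0.045 5;0 0 0 0 0 -0.045 5;0 0 0 0 0 -0.045 5;0 0 0 0 0 -0.045 5;0 0 0 0 0 -0.045 5;0 0 0 0 0 -0.035 5;0 0 0 0 0 0 5' >/dev/null; python3 s.py
```

```text
F [-2.6 -4.1  4.3] M [-0.628  0.62   0.223] pos [469.2  59.4 135.8] yaw 1.5396 w 11.8 t 10.42
```

```bash
python3 -m creep '0 0 0 0 0 -0.012 5;0 0 0 0 0 0 5' >/dev/null; python3 s.py
```

```text
F [-2.9 -3.9  4.5] M [-0.744  0.583  0.298] pos [469.2  59.4 135.8] yaw 1.5286 w 11.8 t 10.58
```

```bash
python3 -m creep '-0.0003 -0.0003 0 0 0 0.045 5;0 0 0 0 0 0.045 5;0 0 0 0 0 0.045 5;0 0 0 0 0 0.045 5;0 0 0 0 0 0.045 5;0 0 0 0 0 0.045 5;0 0 0 0 0 0.045 5;0 0 0 0 0 0 5' >/dev/null; python3 s.py
```

```text
F [-1.3 -1.3  3.6] M [-0.405  0.332 -0.161] pos [469.2  59.4 135.8] yaw 1.8439 w 11.7 t 11.25
```

```bash
python3 -m creep '0 0 0 0 0 0.012 5;0 0 0 0 0 0 5' >/dev/null; python3 s.py
```

```text
F [-0.9  0.1  3.4] M [-0.211  0.227 -0.369] pos [469.2  59.4 135.8] yaw 1.854 w 12.0 t 11.42
```

```bash
python3 -m creep '0 0 0 0 0 -0.046 5;0 0 0 0 0 -0.046 5;0 0 0 0 0 -0.046 5;0 0 0 0 0 -0.046 5;0 0 0 0 0 -0.046 5;0 0 0 0 0 -0.046 5;0 0 0 0 0 -0.046 5;0 0 0 0 0 0 5' >/dev/null; python3 s.py
```

```text
F [-1.4 -0.5  2.9] M [-0.238  0.313 -0.114] pos [469.2  59.4 135.8] yaw 1.5308 w 11.6 t 12.08
```

```bash
python3 -m creep '0 0 0 0 0 -0.012 5;0 0 0 0 0 0 5' >/dev/null; python3 s.py
```

```text
F [-0.6  0.5  3.3] M [-0.054  0.211  0.068] pos [469.1  59.3 135.8] yaw 1.5211 w 11.6 t 12.25
```

```bash
python3 -c "
from h import *
im=viewer.capture('scene')
cv2.imwrite('pics/scene3.png',cv2.resize(im[170:260,140:250,::-1],None,fx=6,fy=6,interpolation=cv2.INTER_CUBIC))
"
```

```text
(no output)
```

View pics/scene3.png

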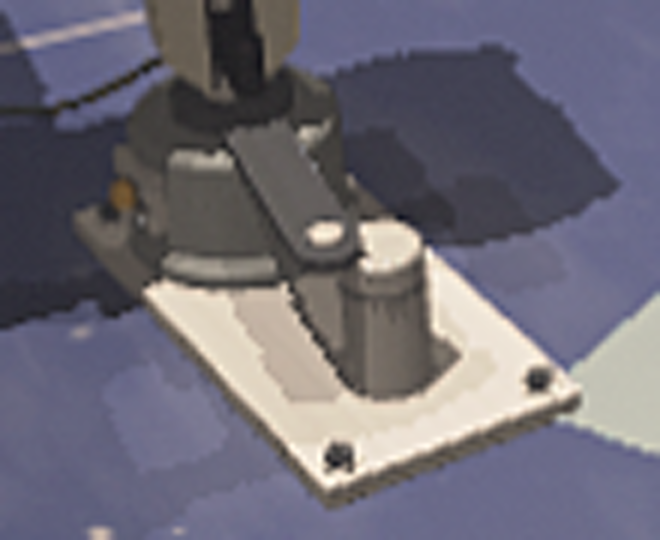

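The brass tongue now shows as a bigger blob at (122,192), so it has come partly or fully out. I'll keep feeling for the ends.

```bash
python3 -m creep '0 0 0 0 0 -0.012 5;0 0 0 0 0 0 5' >/dev/null; python3 s.py
```

```text
F [0.5 0.1 2.4] M [0.052 0.031 0.193] pos [469.1  59.3 135.8] yaw 1.5085 w 11.8 t 12.47
```

```bash
python3 -m creep '0 0 0 0 0 -0.012 5;0 0 0 0 0 0 5' >/dev/null; python3 s.py
```

```text
F [1.3 2.6 1.9] M [ 0.168 -0.008  0.305] pos [469.1  59.3 135.8] yaw 1.4963 w 11.5 t 12.63
```

```bash
python3 -m creep '0 0 0 0 0 0.046 5;0 0 0 0 0 0.046 5;0 0 0 0 0 0.046 5;0 0 0 0 0 0.046 5;0 0 0 0 0 0.046 5;0 0 0 0 0 0.046 5;0 0 0 0 0 0.046 5;0 0 0 0 0 0 5' >/dev/null; python3 s.py
```

```text
F [1.6 1.8 2.4] M [ 0.226 -0.139  0.17 ] pos [469.2  59.3 135.8] yaw 1.82 w 11.9 t 13.3
```

```bash
python3 -m creep '0 0 0 0 0 0.02 5;0 0 0 0 0 0 5' >/dev/null; python3 s.py
```

```text
F [1.5 2.9 1.2] M [ 0.267 -0.184  0.005] pos [469.2  59.3 135.8] yaw 1.8387 w 11.7 t 13.47
```

```bash
python3 -m creep '0 0 0 0 0 0.015 5;0 0 0 0 0 0 5' >/dev/null; python3 s.py
```

```text
F [2.8 3.5 1. ] M [ 0.324 -0.211 -0.062] pos [469.2  59.3 135.8] yaw 1.854 w 11.5 t 13.63
```

```bash
python3 -m creep '0 0 0 0 0 0.015 5;0 0 0 0 0 0 5' >/dev/null; python3 s.py
```

```text
F [3.2 3.6 0.9] M [ 0.519 -0.394 -0.17 ] pos [469.2  59.3 135.8] yaw 1.8694 w 11.6 t 13.8
```

```bash
python3 -m creep '0.0002 0.0002 0 0 0 0.012 5;0 0 0 0 0 0 5' >/dev/null; python3 s.py
```

```text
F [2.2 2.6 2.2] M [ 0.38  -0.301 -0.218] pos [469.2  59.4 135.8] yaw 1.8813 w 12.0 t 13.97
```

```bash
python3 -c "
from h import *
im=viewer.capture('scene');h=cv2.cvtColor(im,cv2.COLOR_RGB2HSV);np.save('pics/s4.npy',im)
a=np.load('pics/scene0.npy');H=cv2.cvtColor(a,cv2.COLOR_RGB2HSV)
for q in(H,h):
  m=(q[190:220,150:172,0]<25)&(q[190:220,150:172,1]>120);y,x=np.nonzero(m);print(m.sum(),x.min()+150 if len(x) else 0,x.max()+150 if len(x) else 0)
"
```

```text
5 160 162
12 158 161
```

```bash
python3 -m creep '0 0 0 0 0 0.01 5;0 0 0 0 0 0 5' >/dev/null; python3 s.py
```

```text
F [2.8 2.7 2. ] M [ 0.334 -0.254 -0.267] pos [469.2  59.4 135.8] yaw 1.8912 w 11.8 t 14.18
```

```bash
python3 -m creep '0 0 0 0 0 -0.055 5;0 0 0 0 0 -0.055 5;0 0 0 0 0 -0.055 5;0 0 0 0 0 -0.055 5;0 0 0 0 0 -0.055 5;0 0 0 0 0 -0.055 5;0 0 0 0 0 -0.055 5;0 0 0 0 0 0 5' >/dev/null; python3 s.py
```

```text
F [2.4 2.6 1.7] M [ 0.328 -0.35  -0.092] pos [469.1  59.3 135.7] yaw 1.5044 w 11.6 t 14.85
```

```bash
python3 -m creep '0 0 0 0 0 -0.012 5;0 0 0 0 0 0 5' >/dev/null; python3 s.py
```

```text
F [3.4 1.7 2. ] M [ 0.282 -0.309 -0.025] pos [469.1  59.3 135.7] yaw 1.4948 w 11.9 t 15.02
```

```bash
python3 -m creep '0 0 0 0 0 -0.014 5;0 0 0 0 0 0 5' >/dev/null; python3 s.py
```

```text
F [2.1 2.5 2. ] M [ 0.175 -0.308  0.004] pos [469.1  59.3 135.7] yaw 1.4795 w 11.5 t 15.18
```

```bash
python3 -m creep '0 0 0 0 0 -0.012 5;0 0 0 0 0 0 5' >/dev/null; python3 s.py
```

```text
F [2.7 1.3 1.7] M [ 0.154 -0.321 -0.027] pos [469.1  59.3 135.8] yaw 1.4672 w 11.6 t 15.35
```

```bash
python3 -m creep '0 0 0 0 0 0.05 5;0 0 0 0 0 0.05 5;0 0 0 0 0 0.05 5;0 0 0 0 0 0.05 5;0 0 0 0 0 0.05 5;0 0 0 0 0 0.05 5;0 0 0 0 0 0.05 5;0 0 0 0 0 0.05 5' >/dev/null; python3 s.py
```

```text
F [2.5 1.5 1. ] M [ 0.242 -0.417 -0.097] pos [469.2  59.4 135.7] yaw 1.8702 w 12.0 t 16.02
```

```bash
python3 -m creep '0 0 0 0 0 0.012 5;0 0 0 0 0 0 5' >/dev/null; python3 s.py
```

```text
F [3.7 2.2 1.1] M [ 0.224 -0.361  0.084] pos [469.2  59.3 135.7] yaw 1.8793 w 11.8 t 16.18
```

```bash
python3 -c "
from h import *
im=viewer.capture('scene');h=cv2.cvtColor(im,cv2.COLOR_RGB2HSV)
cv2.imwrite('pics/scene5.png',cv2.resize(im[170:260,140:250,::-1],None,fx=6,fy=6,interpolation=cv2.INTER_CUBIC))
m=(h[190:220,145:172,0]<25)&(h[190:220,145:172,1]>120);y,x=np.nonzero(m);print(m.sum(),x.min()+145,x.max()+145)
"
```

```text
21 156 161
```

```bash
python3 -m creep '0 0 0 0 0 0.014 5;0 0 0 0 0 0 5' >/dev/null; python3 s.py
```

```text
F [3.1 2.1 0.8] M [ 0.168 -0.385  0.01 ] pos [469.2  59.4 135.7] yaw 1.8941 w 11.7 t 16.4
```

```bash
python3 -m creep '0 0 0 0 0 0.014 5;0 0 0 0 0 0 5' >/dev/null; python3 s.py
```

```text
F [2.9 1.3 1.3] M [ 0.123 -0.477 -0.   ] pos [469.2  59.4 135.8] yaw 1.9086 w 12.2 t 16.57
```

```bash
python3 -m creep '0 0 0 0 0 0.02 5;0 0 0 0 0 0 5' >/dev/null; python3 s.py
```

```text
F [3.6 1.4 1.3] M [ 0.065 -0.536  0.059] pos [469.2  59.4 135.7] yaw 1.9292 w 12.0 t 16.73
```

```bash
python3 -m creep '0 0 0 0 0 0.025 5;0 0 0 0 0 0 5' >/dev/null; python3 s.py
```

```text
F [3.7 1.8 0.9] M [ 0.103 -0.562  0.054] pos [469.2  59.4 135.8] yaw 1.9538 w 11.8 t 16.9
```

Torque stays near zero well past the old end, and the tongue shows out (x 156), so the knob is free. Now the quarter turn.

```bash
python3 -m creep '-0.0004 -0.0002 0 0 0 0.06 5;0 0 0 0 0 0.06 5;0 0 0 0 0 0.06 5;0 0 0 0 0 0.06 5;0 0 0 0 0 0.06 5;0 0 0 0 0 0.06 5;0 0 0 0 0 0.06 5;0 0 0 0 0 0.06 5'>/dev/null; python3 s.py
```

```text
F [ 6.1  2.6 -0.8] M [ 0.371 -0.78  -0.059] pos [469.2  59.4 135.8] yaw 2.4349 w 11.8 t 17.57
```

```bash
python3 -m creep '0 0 0 0 0 0.06 5;0 0 0 0 0 0.06 5;0 0 0 0 0 0.06 5;0 0 0 0 0 0.06 5;0 0 0 0 0 0.06 5;0 0 0 0 0 0.06 5;0 0 0 0 0 0.06 5;0 0 0 0 0 0.06 5'>/dev/null; python3 s.py; python3 -m creep '0 0 0 0 0 0.03 5;0 0 0 0 0 0.03 5;0 0 0 0 0 0 5;0 0 0 0 0 0 5;0 0 0 0 0 0 5;0 0 0 0 0 0 5'>/dev/null; python3 s.py
```

```text
F [ 5.   2.8 -1.4] M [ 0.419 -0.817 -0.096] pos [469.2  59.4 135.8] yaw 2.9149 w 12.0 t 18.23
  F [ 5.6  2.5 -0.7] M [ 0.5   -0.761  0.061] pos [469.2  59.5 135.8] yaw 2.9722 w 11.7 t 18.73
```

```bash
python3 -m creep '0 0 0 0 0 0 40;0 0 0 0 0 0 45;0 0 0 0 0 0 50;0 0 0 0 0 0 50;0 0 0.02 0 0 0 50;0 0 0.03 0 0 0 50;0 0 0.03 0 0 0 50;0 0 0.02 0 0 0 50'>/dev/null; python3 s.py
python3 -m creep '0.0015 -0.013 0 0 0 -0.092 50;0.0015 -0.013 0 0 0 -0.092 50;0.0015 -0.013 0 0 0 -0.092 50;0.0015 -0.013 0 0 0 -0.092 50;0.0015 -0.013 0 0 0 -0.092 50;0.0015 -0.013 0 0 0 -0.092 50;0.0015 -0.013 0 0 0 -0.092 50;0.0015 -0.013 0 0 0 -0.092 50'>/dev/null
python3 -m creep '0 0 0 0 0 -0.092 50;0 0 0 0 0 -0.092 50;0 0 0 0 0 -0.092 50;0 0 0 0 0 -0.092 50;0 0 0 0 0 -0.092 50;0 0 0 0 0 -0.092 50;0 0 0 0 0 0 50;0 0 0 0 0 0 50'>/dev/null; python3 s.py
python3 -c "
from h import *
im=viewer.capture('scene')
cv2.imwrite('pics/scene6.png',cv2.resize(im[110:260,120:320,::-1],None,fx=4,fy=4))
"
```

```text
F [ 0.7  0.9 -0.5] M [-0.011 -0.018  0.065] pos [468.8  59.1 238. ] yaw 2.9727 w 46.0 t 19.4
  F [-0.7  0.2  0.3] M [-0.062  0.039  0.004] pos [480.4 -44.8 235.6] yaw 1.6874 w 45.9 t 20.73
```

View pics/scene6.png

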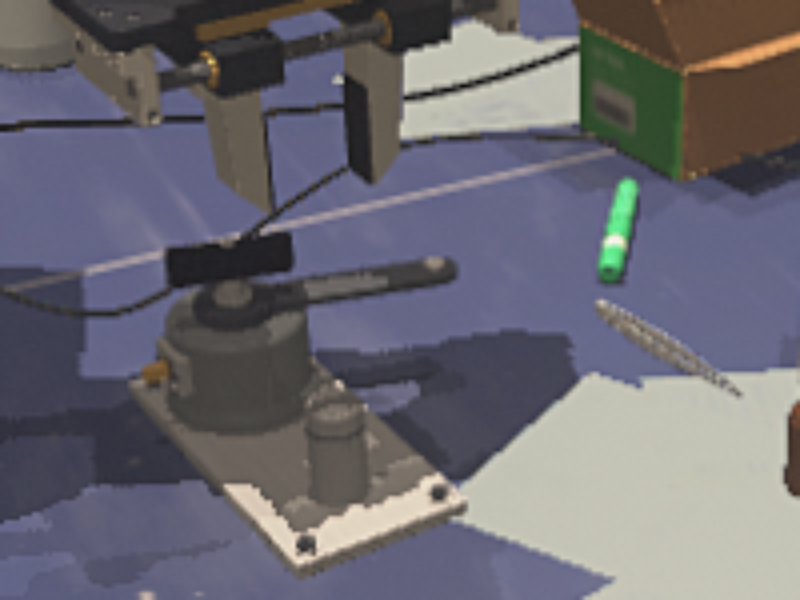

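The strap is swung clear, with its tip at (435,268). The tongue is out at (155,372), and the piece stands free with its top at about (336,412).

```bash
python3 -c "
from h import *
print(plane('scene',[(120+336/4-.4,110+412/4-.4)],58))"
python3 -m creep '0.0005 0 -0.025 0 0 0 50;0 0 -0.025 0 0 0 50;0 0 -0.025 0 0 0 50;0 0 0 0 0 0 50;0 0 0 0 0 0 50'>/dev/null; python3 s.py
```

```text
[[478.7011969  -53.47643744  58.        ]]
  F [-0.3  0.1 -0.2] M [-0.04   0.028  0.038] pos [480.7 -44.7 160.2] yaw 1.6862 w 45.8 t 21.2
```

```bash
python3 -m creep '0 0 -0.025 0 0 0 50;0 0 -0.02 0 0 0 50;0 0 -0.019 0 0 0 50;0 0 0 0 0 0 50;0 0 0 0 0 0 50'>/dev/null; python3 s.py
python3 -m creep '0 0 0 0 0 0 40;0 0 0 0 0 0 32;0 0 0 0 0 0 25;0 0 0 0 0 0 20;0 0 0 0 0 0 20;0 0 0 0 0 0 20'|tail -1; python3 s.py
python3 -c "
from h import *
im=viewer.capture('scene')
cv2.imwrite('pics/scene7.png',cv2.resize(im[110:260,120:320,::-1],None,fx=4,fy=4))
"
```

```text
F [ 0.1 -0.6  0.2] M [-0.067 -0.008 -0.02 ] pos [481.7 -44.9  97.7] yaw 1.6855 w 45.3 t 21.62
finger_force: 30.0
  F [-0.4 -0.   7.6] M [-0.022  0.169  0.005] pos [481.8 -45.   97.9] yaw 1.6849 w 27.4 t 22.12
```

View pics/scene7.png

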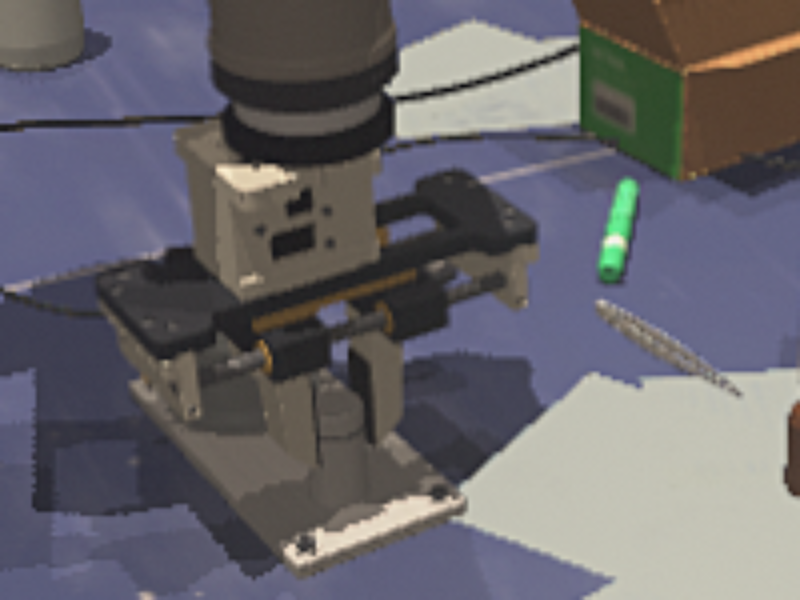

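Fingers hold the piece at full diameter (27.4 mm); it's seen between the pads at (338,420). Lift and carry to the tray.

```bash
python3 -m creep '0 0 0.01 0 0 0 20;0 0 0.02 0 0 0 20;0 0 0.02 0 0 0 20;0 0 0.02 0 0 0 20;0.001 -0.01 0 0 0 0 20;0.003 -0.02 0 0 0 0 20;0.003 -0.03 0 0 0 0 20;0.003 -0.03 0 0 0 0 20'>/dev/null; python3 s.py
python3 -m creep '0.003 -0.03 0 0 0 0 20;0.003 -0.03 0 0 0 0 20;0.003 -0.03 0 0 0 0 20;0.003 -0.03 0 0 0 0 20;0.001 -0.025 0 0 0 0 20;0.001 -0.015 0 0 0 0 20;0 0 0 0 0 0 20;0 0 0 0 0 0 20'>/dev/null; python3 s.py
python3 -c "
from h import *
im=viewer.capture('scene')
cv2.imwrite('pics/scene8.png',cv2.resize(im[200:380,180:380,::-1],None,fx=3.3,fy=3.3))
"
```

```text
F [ 0.5 -0.8 -1.8] M [-0.022 -0.012  0.053] pos [ 490.9 -135.7  166.6] yaw 1.6866 w 27.3 t 22.83
  F [ 0.5  0.5 -1.5] M [-0.068  0.078 -0.037] pos [ 504.6 -295.   166. ] yaw 1.6833 w 27.3 t 23.5
```

View pics/scene8.png

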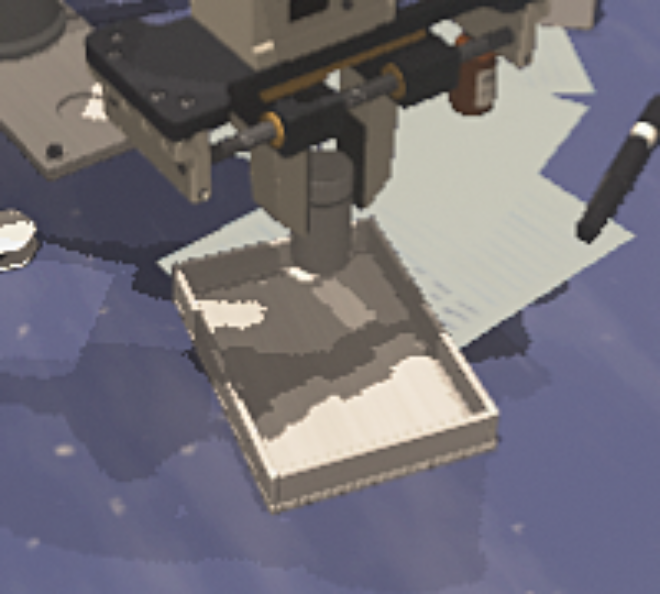

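The piece hangs upright over the tray (bottom at about (320,265), 68 mm up). Lower it, feeling for the floor.

```bash
python3 -m creep '0 0 -0.015 0 0 0 20;0 0 -0.02 0 0 0 20;0 0 -0.015 0 0 0 20;0 0 -0.01 0 0 0 20;0 0 -0.004 0 0 0 20;0 0 0 0 0 0 20;0 0 0 0 0 0 20'>/dev/null; python3 s.py
python3 -m creep '0 0 -0.001 0 0 0 20;0 0 -0.001 0 0 0 20;0 0 0 0 0 0 20'>/dev/null; python3 s.py
```

```text
F [-0.1 -0.5 -1.8] M [-0.09   0.021 -0.006] pos [ 505.6 -294.5  103.3] yaw 1.6854 w 27.3 t 24.13
  F [-0.1  0.6 -1.9] M [-0.048  0.036  0.032] pos [ 505.4 -294.9  101.2] yaw 1.6848 w 26.9 t 24.38
```

```bash
python3 -m creep '0 0 -0.001 0 0 0 20;0 0 -0.001 0 0 0 20;0 0 0 0 0 0 20'>/dev/null; python3 s.py
```

```text
F [-0.8  0.4 -2.3] M [-0.083  0.04  -0.041] pos [ 505.1 -294.8   98.6] yaw 1.6847 w 27.2 t 24.63
```

```bash
python3 -m creep '0 0 -0.0006 0 0 0 20;0 0 0 0 0 0 20'>/dev/null; python3 s.py;python3 -m creep '0 0 -0.0006 0 0 0 20;0 0 0 0 0 0 20'>/dev/null; python3 s.py
```

```text
F [-0.1 -0.6 -1.3] M [-0.028  0.085 -0.015] pos [ 505.2 -294.8   98.1] yaw 1.6848 w 27.2 t 24.8
  F [-2.1  1.6  3.4] M [ 0.022  0.33  -0.003] pos [ 505.2 -294.8   98. ] yaw 1.6849 w 27.6 t 24.97
```

Floor contact (Fz +3.4). Release, lift and check.

```bash
python3 -m creep '0 0 0 0 0 0 32;0 0 0 0 0 0 40;0 0 0 0 0 0 50;0 0 0 0 0 0 50;0 0 0 0 0 0 50;0 0 0.01 0 0 0 50;0 0 0.025 0 0 0 50;0 0 0.03 0 0 0 50'>/dev/null; python3 s.py
python3 -m creep '0 0 0.03 0 0 0 50;0 0 0.03 0 0 0 50;0 0 0.03 0 0 0 50;0 0 0 0 0 0 50;0 0 0 0 0 0 50'>/dev/null; python3 s.py
python3 -c "
from h import *
im=viewer.capture('scene')
cv2.imwrite('pics/scene9.png',im[110:380,120:400,::-1])
"
```

```text
F [ 1.   1.1 -0.6] M [-0.06   0.025  0.017] pos [ 504.4 -294.2  162.1] yaw 1.6848 w 45.9 t 25.63
  F [ 0.3 -0.3 -0.3] M [-0.153  0.071 -0.018] pos [ 505.8 -295.2  255.2] yaw 1.6849 w 45.9 t 26.05
```

View pics/scene9.png

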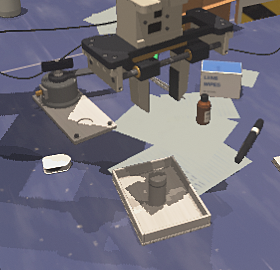

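The piece stands upright near the middle of the tray at (157,185), the nest is empty, and the lens, bottle, box and marker are in place.

```bash
python3 -c "
from plant import order
print(order.close_job())"
```

```text
the job is handed in; nothing more can be done
None
```

I rocked the knob until the tongue sprang out, then turned it about a quarter turn counter-clockwise. The test piece now stands upright near the middle of the tray, nothing else on the bench appears to have moved, and I handed the job in at about 26 s; the verdict was not shown.

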